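# Snap a retaining clip into a pivot shaft's groove with a fork tool

### The job

Lay the orange spring clip flat on top of the blue pivot block, in front of the shaft with its open jaws facing the shaft's groove, and let go of it. Then take the red-handled fork tool, set its two tines against the clip's back on either side of the tab and push the clip with the tool (never with the gripper itself) until its jaws snap round the groove and it is fully home, and lay the tool back flat on its blue mat, along it. Leave the two bottles and the tape roll where they are.

Things in the scene. Friction and masses are not known exactly. Their poses are not given: they have to be found in the camera images.
- pivot_block: Blue steel block fixed to the bench, 150 mm long (x -110 to +40), 100 mm wide, with a foot flange 128 mm wide and 8 mm high. Its flat top, the deck, is 30 mm above the bench. Origin on the bench under the axis of its upright steel shaft; +x is the pushing direction: the clip comes over the long free part of the deck (-x side) to the shaft. Position and yaw vary.
- groove (a point): Foot of the shaft's groove: on the shaft's axis at deck height; axes as pivot_block. The groove's neck is 20 mm in diameter, from the deck to 13 mm above it; over it the shaft's head is 30 mm in diameter, its top 33 mm above the deck.
- clip: Loose orange split clip, 60 g, 90 mm long, 56 wide, 10 thick, lying flat on the bench at the start. Origin at its bore's centre on the underside; z up; +x out of the open mouth. Back block x -32 to -11, 54 wide; its rear face (x -32) is what the tines push. Fully home its origin is within about 1 mm of the shaft's axis, the block's front face stopped by the neck.
- clip_tab (a point): Middle of the clip's grip tab, 47 mm behind the clip's origin and 10 mm above its underside; axes as clip. The tab is 16 mm wide, 20 mm high and runs back from x = -32 to x = -62 mm of the clip: grasp it across its width (y).
- jaw_left (a joint): Opening of the clip's left (+y) sprung steel wire jaw, rad: 0 sprung shut, about 0.1 as the neck passes. The jaws reach to x = +28 mm; the throat between them is 15 mm wide at x = +9.5. They first touch the neck when the clip is 18 mm short of home and need a push of about 4 to 9 N to open and snap shut behind it.
- jaw_right (a joint): Opening of the clip's right (-y) jaw, rad: 0 sprung shut, about 0.1 when the neck passes.
- fork_tool: Loose fork tool, 140 g, 133 mm long, flat underside, lying on the mat. Origin under the middle of the grip, on the underside; z up; +x towards the tines. Red and black handle x -48 to +42 mm, 22 mm wide, 26 mm high: grasp it across its width at the origin. Steel fork 48 mm wide, 10 mm thick.
- fork_tips (a point): Midway between the ends of the two tines, 85 mm ahead of the tool's origin, 5 mm above its underside; axes as fork_tool. The tines, each 12 mm wide, run from x = 51 to 85 mm of the tool; the 24 mm gap between them takes the clip's tab (16 mm) with 4 mm to spare each side.
- mat: Blue tool mat fixed to the bench, 200 mm along x, 110 mm along y, 4 mm thick. Origin at the centre of its underside. Position and yaw vary.
- partition_face (a point): Fixed point at bench height on the left face of the brown partition wall at the right end of the bench; world axes. The wall begins 130 mm nearer the robot than this point, runs 750 mm beyond it along x, is 100 mm thick towards -y and 1.5 m high: an arm that starts on its right must draw in close to its own base and swing round in front of the near edge.
- reagent_bottle: Bystander: black bottle with a blue cap, 52 mm across, 106 mm high, loose. Origin at its foot.
- small_bottle: Bystander: small white bottle with a blue cap, 36 mm across, 60 mm high, loose. Origin at its foot.
- tape_roll: Bystander: yellow tape roll lying flat, 70 mm across, 19 mm high, loose. Origin at its foot.
Not all that is in view belongs to the job. What is shaped like the clip but green or purple is not meant.

How it is judged (in metres and radians):
On the way, in this order (a step that is already met when the one before it is completed fails the run):
1. the clip lies flat on the deck in front of the shaft, jaws towards it, let go (x of clip in the frame of groove between -0.075 and -0.022 m and y of clip in the frame of groove between -0.012 and 0.012 m and z of clip in the frame of groove between -0.003 and 0.004 m and contact force between the fingers and clip below 0.1 N and angle between the x axis of clip and the x axis of groove, either way round below 0.25 rad and angle between clip's own z axis and vertical below 0.1 rad and x of groove in the frame of clip above 0 m and linear speed of clip below 0.02 m/s), for 0.2 s.
2. the fork tool's tines press the clip's jaws against the shaft (contact force between fork_tool and clip above 1 N and horizontal distance between clip and groove between 0.006 and 0.022 m).
3. the clip has snapped into the groove and is fully home (horizontal distance between clip and groove below 0.003 m and z of clip in the frame of groove between -0.003 and 0.004 m and angle between clip's own z axis and vertical below 0.12 rad and value of joint each of jaw_left, jaw_right below 0.05 rad), for 0.2 s.
At the end, for the whole second after the job is handed in: Clip flat in the groove, within 3 mm of the shaft's axis and 4 mm of deck height, both jaws under 0.05 rad; tool flat on the mat, within 60 mm along and 45 mm across of its centre and 0.6 rad of its length either way round; both at rest and let go (all of step 3 and contact force between the fingers and clip below 0.1 N and x of fork_tool in the frame of mat between -0.06 and 0.06 m and y of fork_tool in the frame of mat between -0.045 and 0.045 m and z of fork_tool in the frame of mat between 0 and 0.009 m and angle between the x axis of fork_tool and the x axis of mat, either way round below 0.6 rad and angle between fork_tool's own z axis and vertical below 0.1 rad and linear speed of each of fork_tool, clip below 0.02 m/s and contact force between the fingers and fork_tool below 0.1 N); the robot touches nothing.
It fails at once if the gripper or arm presses the clip while its jaws are at the shaft (within 22 mm of home) instead of the tool (horizontal distance between clip and groove below 0.022 m and contact force between any of the fingers, the arm and clip above 1 N).
It fails at once if the reagent bottle is moved by more than 30 mm or knocked over (distance of reagent_bottle from where it was at the start of the episode above 0.03 m or angle between reagent_bottle's own z axis and vertical above 0.5 rad).
It fails at once if the small bottle is moved by more than 30 mm or knocked over (distance of small_bottle from where it was at the start of the episode above 0.03 m or angle between small_bottle's own z axis and vertical above 0.5 rad).
It fails at once if the tape roll is moved by more than 30 mm or knocked over (distance of tape_roll from where it was at the start of the episode above 0.03 m or angle between tape_roll's own z axis and vertical above 0.5 rad).
It also fails if it takes over 72 s, if anything falls off the work surface, if the arm or the gripper's body presses on something with over 40 N, if the wrist force passes 120 N, or if a joint passes its speed limit or range.

### The arm

A 6-joint arm with a two-finger parallel gripper is mounted at the origin on a cart in front of the work surface, level with it; the furniture and walls round the work are solid. World frame = base frame: x ahead of the robot, y to its left, z up, the work surface at z = 0. Lengths are in m, angles in degrees, forces in N, time in s.
With the tool pointing down it reaches from about 0.25 to 0.725 m from the base axis. Payload 4 kg.
Tool frame: the origin (TCP) lies midway between the tips of the shut fingers; the grasp point (between the pads) lies 19 mm behind it; z points along the fingers, x is the direction in which the jaws open and shut, and the axes are right-handed (so a half turn about z gives the same grasp; the last joint's range is limited). The gripper opens to 85 mm and grips with 20 to 120 N. Pads are 22 mm wide; open, the fingers measure 114 mm over their backs; the gripper's body (76 mm by 85 mm) begins 54 mm behind the grasp point. The pads swing forward as they close: fully open they stand 13 mm farther back than shut.
Start: joints at [-69.385, 13.785, 0.286, 76.501, 0, 90], TCP at [0.176, -0.468, 0.231] pointing down, gripper open.
Joint ranges: [-155.79, 155.79], [-60.16, 107.12], [-62.33, 73.08], [-114, 123.19], [-81.49, 82.49], [-180, 180]. Speed limits (degrees/s): [159.86, 159.86, 180, 180, 180, 180].

### API

Orientations are given as a 3x3 rotation matrix whose columns are the frame's x, y, z axes.
In Python, from workcell import arm, jaws, solver, read_state, vision, sign_off gives the robot as it stands. Calls block until the motion is done:
- arm.move_to(position, orientation): joint-space move of the TCP to a pose.
- arm.servo_line(position, rot=None, max_speed=0.15): straight line of the TCP; rot=None keeps the orientation; max_speed is the mean speed in m/s.
- arm.goto_joints(angles): joint-space move.
- jaws.command_gripper(opening): opening from 0.0 (shut) to 1.0 (fully open); the grip force is fixed at half the most; returns when the fingers have stopped.
- arm.hold(seconds).
- solver.ik(position, orientation): joint angles nearest the present ones, or None.
- read_state(): the state.
- vision.read_camera(name): name is "scene" or "top" or "wrist"; returns a dict with "img" (384x512x3 uint8, red, green, blue), "K" (3x3 intrinsics, pixels), "cam_to_world" (4x4, takes a point from camera to world coordinates). Camera axes: x right, y up, looking along -z (the intrinsics and any distortion apply to the point x, -y, -z); pixel columns grow to the right and rows downward; lengths in m; the calibration is good to about 2 mm. A picture is of the moment at which its call begins. There is no depth.
A pose or a line that the arm cannot do raises arm.Unreachable and nothing moves.
- sign_off(): hands the job in, once; it reports no verdict.
The state is a dict: "clock": time; "qpos": joint angles; "joint_vel": joint speeds; "joint_torque": joint torques, N m; "position": TCP position; "eef_rot": TCP orientation; "contact_force": force on the tool from outside, world axes, zero at the start; "wrist_torque": the same for the moment, N m; "width": opening from 0.0 (shut) to 1.0 (fully open).
Only numpy, scipy, OpenCV 4.12 (cv2) and the standard library are available. Lean on these libraries where they do the work, as an engineer would, in place of code of your own. Each camera call takes 0.05 s, during which the arm holds its last target. There are 200 camera calls.

## Working session

There is one attempt and no reset: what is moved stays moved. The work goes in short steps, each a Python script; the robot and the scene stay as the last script left them, time stands still between calls to the robot, and variables do not carry over. Pictures are saved under pics/ and viewed, about 8 in all and at most 12, crops included, and the job is handed in when it is done.

```bash
mkdir -p pics; ls; python3 - <<'E'
from workcell import *
import cv2, numpy as np
for n in("scene","top"):
    d=vision.read_camera(n); cv2.imwrite(f"pics/{n}0.png",d["img"][:,:,::-1]); print(n,d["K"].tolist(),np.round(d["cam_to_world"],4).tolist(),[k for k in d])
print(read_state())
E
```

```text
pics
scene [[478.0997829576608, 0.0, 254.82587813049764], [0.0, 478.0997829576608, 191.42187917861264], [0.0, 0.0, 1.0]] [[-0.5034, 0.5337, -0.6795, -0.2627], [-0.864, -0.3074, 0.3987, 0.656], [0.0039, 0.7878, 0.6159, 0.8109], [0.0, 0.0, 0.0, 1.0]] ['img', 'K', 'cam_to_world']
top [[436.81398612080807, 0.0, 246.30429799068708], [0.0, 436.81398612080807, 192.34571594661648], [0.0, 0.0, 1.0]] [[0.007, 0.9887, -0.1498, 0.368], [-0.9999, 0.0053, -0.0117, 0.1667], [-0.0108, 0.1499, 0.9886, 1.2253], [0.0, 0.0, 0.0, 1.0]] ['img', 'K', 'cam_to_world']
{'clock': 0.1, 'qpos': array([-6.93829815e+01,  1.38290404e+01,  2.22371112e-01,  7.65040601e+01,
        1.34194158e-04,  9.00018828e+01]), 'joint_vel': array([ 0.04359007, -0.01075239,  0.10164364,  0.04773386, -0.04339807,
       -0.14880844]), 'joint_torque': array([ 4.94917385e-04, -3.73137939e+01,  2.53010058e+01,  1.08924220e-02,
        5.13946006e-06,  8.79662167e-06]), 'position': array([ 0.17585821, -0.46743955,  0.23049816]), 'eef_rot': array([[ 3.52088255e-01, -9.35966559e-01, -6.78311125e-04],
       [-9.35964810e-01, -3.52088909e-01,  1.80964276e-03],
       [-1.93259093e-03, -2.27861791e-06, -9.99998133e-01]]), 'contact_force': array([ 0.57472549, -0.2616931 , -0.20457614]), 'wrist_torque': array([-0.01095123, -0.03024504, -0.01076457]), 'width': 0.9978480127869012}
```

View pics/top0.png

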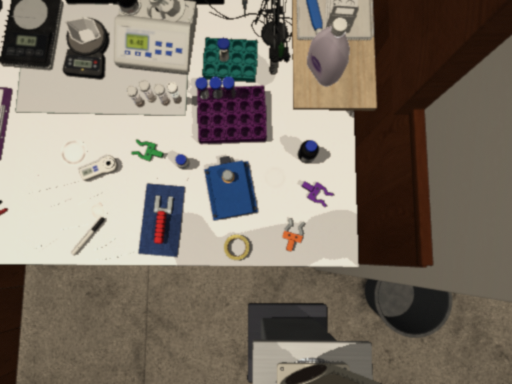

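View pics/scene0.png

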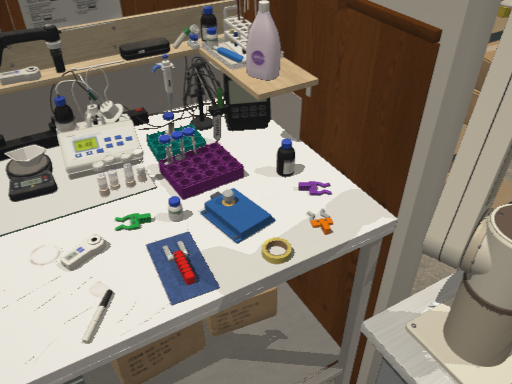

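Top view: the orange clip is at (293,236), jaws up in the picture. Its look-alikes, purple (317,192) and green (149,150), are excluded by colour. The block is at (231,190) with its shaft at (228,176), the mat and red tool at (161,222), and the tape at (237,247). The small bottle is at (181,160) and the reagent bottle at (308,150).

```bash
cat > h.py <<'E'
from workcell import *
import cv2, numpy as np
def cast(d,uv,z):
    uv=np.atleast_2d(np.asarray(uv,float)); K=d["K"]; T=d["cam_to_world"]
    r=np.c_[(uv[:,0]-K[0,2])/K[0,0],-(uv[:,1]-K[1,2])/K[1,1],-np.ones(len(uv))]@T[:3,:3].T
    s=(z-T[2,3])/r[:,2]
    return (T[:3,3]+r*s[:,None])[:,:2]
def proj(d,p):
    T=d["cam_to_world"]; c=(np.atleast_2d(p)-T[:3,3])@T[:3,:3]; K=d["K"]
    return np.c_[K[0,0]*c[:,0]/-c[:,2]+K[0,2], K[1,1]*-c[:,1]/-c[:,2]+K[1,2]]
def mask(d,lo,hi,box=None):
    hsv=cv2.cvtColor(d["img"],cv2.COLOR_RGB2HSV); m=cv2.inRange(hsv,np.array(lo),np.array(hi))
    if box: k=np.zeros_like(m); x0,y0,x1,y1=box; k[y0:y1,x0:x1]=255; m&=k
    return m
def rot(yaw):  # tool down, jaw axis (x) at yaw (rad)
    c,s=np.cos(yaw),np.sin(yaw); return np.array([[c,s,0],[s,-c,0],[0,0,-1.]])
def big(m):
    c=max(cv2.findContours(m,cv2.RETR_EXTERNAL,cv2.CHAIN_APPROX_NONE)[0],key=cv2.contourArea); return c[:,0,:].astype(float)
def rect(P):
    (c,(w,h),a)=cv2.minAreaRect((P*1000).astype(np.float32)); return np.round(c,1),round(w,1),round(h,1),round(a,1)
E
python3 - <<'E'
from h import *
for n,bx in(("top",dict(clip=(270,205,315,260),mat=(130,175,195,265),block=(200,155,262,225),tape=(215,225,260,265),red=(140,190,180,255))),("scene",dict(clip=(295,200,345,240),mat=(140,225,225,305),block=(195,180,280,242),tape=(255,230,300,270),red=(150,235,205,290)))):
    d=vision.read_camera(n)
    for k,lo,hi,z in(("clip",(3,150,120),(18,255,255),.010),("mat",(100,80,30),(125,255,140),.004),("block",(100,120,50),(125,255,255),.03),("tape",(20,100,80),(35,255,255),.019),("red",(0,150,80),(3,255,255),.026)):
        m=mask(d,lo,hi,bx[k]); c=big(m); print(n,k,len(c),c.min(0),c.max(0),rect(cast(d,c,z)))
    if n=="top":
        print("edge/wall",cast(d,[(357,150),(357,264),(300,264)],0).round(3).tolist(),cast(d,[(432,264),(415,264),(358,264)],0).tolist())
        crops=[d["img"][y:y+110,x:x+110] for x,y in((190,150),(120,160),(240,170))]
    else: crops+=[d["img"][y:y+110,x:x+110] for x,y in((185,160),(135,210),(265,170))]
im=np.vstack([np.hstack(crops[:3]),np.hstack(crops[3:])])
cv2.imwrite("pics/crops.png",cv2.resize(im,(792,528),interpolation=cv2.INTER_CUBIC)[:,:,::-1])
E
```

```text
top clip 59 [283. 231.] [301. 250.] (array([415.3,  57.2]), 50.7, 47.4, 74.4)
top mat 206 [140. 184.] [183. 255.] (array([475.2, 418.5]), 104.8, 193.5, 85.5)
top block 187 [206. 162.] [256. 218.] (array([558.9, 225.3]), 149.5, 120.7, 11.1)
top tape 70 [224. 235.] [248. 259.] (array([399.2, 208.2]), 65.3, 65.9, 0.4)
top red 70 [155. 211.] [165. 242.] (array([453.6, 418.2]), 20.3, 85.9, 85.4)
edge/wall [[0.678, -0.136], [0.355, -0.126], [0.354, 0.031]] [[0.35668532950865317, -0.33202010913894137], [0.3563526375188367, -0.28536012529059124], [0.3552351367183024, -0.12863086549621183]]
scene clip 60 [311. 217.] [332. 233.] (array([415.2,  58.6]), 52.4, 55.2, 74.6)
scene mat 204 [147. 232.] [218. 304.] (array([476.7, 417.7]), 107.6, 198.3, 85.5)
scene block 192 [201. 189.] [274. 241.] (array([547.5, 238.5]), 168.2, 127.2, 11.2)
scene tape 80 [262. 238.] [291. 263.] (array([394.2, 211.1]), 67.9, 81.8, 59.1)
scene red 75 [174. 251.] [193. 283.] (array([448.4, 420. ]), 23.2, 102.5, 86.2)
```

View pics/crops.png

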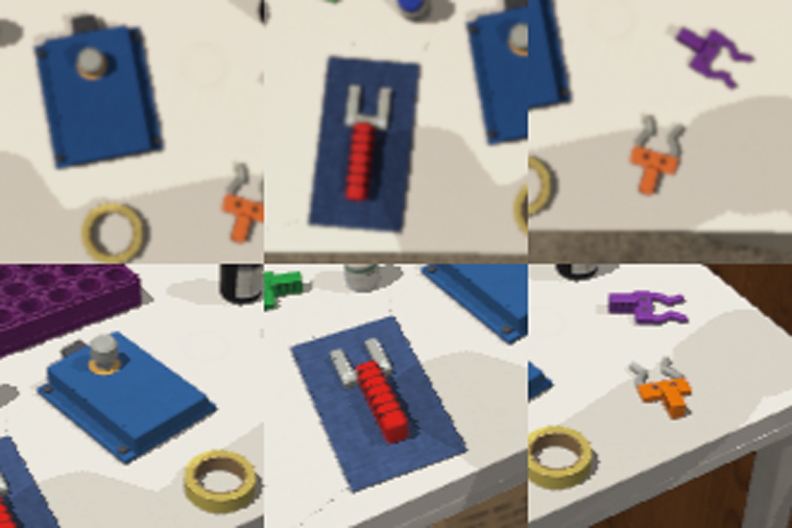

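The crop confirms the orange clip, with its mouth pointing away from the robot. The block's shaft is at the far end, and the tool lies along the mat with its tines away from the robot. The wall's near edge is at x≈0.355, so I'll draw in to r≈0.27, swing round, then look from close by.

```bash
python3 - <<'E'
from h import *
d=vision.read_camera("top")
print("shaft top",cast(d,(228.3,175.8),.063))
q=read_state()["qpos"]; a=np.radians(q[0])
for r,z in((.27,.25),(.27,.28),(.28,.25),(.26,.25)):
    print(r,z,solver.ik([r*np.cos(a),r*np.sin(a),z],rot(a)))
s=solver.ik([.27*np.cos(a),.27*np.sin(a),.25],rot(a))
if s is not None:
    arm.goto_joints(s); s=np.array(s)
    st=read_state(); print(st["clock"],st["position"],st["contact_force"])
    s[0]=8; arm.goto_joints(s)
    st=read_state(); print(st["clock"],st["position"],st["contact_force"],st["qpos"])
E
```

```text
shaft top [[0.58917103 0.2294883 ]]
0.27 0.25 [-69.38450945 -13.60087062 -24.36878525  79.23208537   0.
  90.        ]
0.27 0.28 [-69.38450945 -14.07629591 -20.27185923  83.80443668   0.
  90.        ]
0.28 0.25 [-69.38450945 -12.35961777 -23.48401844  78.87559933   0.
  90.        ]
0.26 0.25 [-69.38450945 -14.85161907 -25.22695218  79.62466688   0.
  90.        ]
1.1667 [ 0.09554994 -0.25399729  0.25052816] [ 0.60051079  0.19710111 -0.19872744]
2.525 [0.26781225 0.03725869 0.24987109] [-0.23920411 -0.29022422  0.53080281] [ 7.94122553e+00 -1.35165790e+01 -2.43289012e+01  7.92249172e+01
 -1.86514450e-02  9.00009639e+01]
```

```bash
python3 - <<'E'
from h import *
import pickle
R=np.radians; out=[]
for nm,p,y in(("clip",(.36,.057,.24),75),("block",(.50,.21,.24),101),("tool",(.40,.42,.24),85)):
    arm.move_to(list(p),rot(R(y))); d=vision.read_camera("wrist"); pickle.dump(d,open(f"{nm}.pkl","wb")); out.append(d["img"])
    print(nm,read_state()["clock"],d["K"][0].round(1),d["cam_to_world"].round(3).tolist())
a=np.zeros((384,512,3),np.uint8)
im=np.vstack([np.hstack(out[:2]),np.hstack([out[2],a])])
cv2.imwrite("pics/w1.png",cv2.resize(im,(800,600),interpolation=cv2.INTER_AREA)[:,:,::-1])
E
```

```text
clip 3.6417 [266.    0.  256.9] [[0.263, -0.913, -0.313, 0.279], [0.965, 0.249, 0.085, 0.078], [0.001, -0.324, 0.946, 0.383], [0.0, 0.0, 0.0, 1.0]]
block 4.5333 [266.    0.  256.9] [[-0.188, -0.929, -0.318, 0.417], [0.982, -0.178, -0.061, 0.194], [0.0, -0.324, 0.946, 0.383], [0.0, 0.0, 0.0, 1.0]]
tool 5.5083 [266.    0.  256.9] [[0.09, -0.942, -0.324, 0.317], [0.996, 0.085, 0.028, 0.426], [0.001, -0.325, 0.946, 0.383], [0.0, 0.0, 0.0, 1.0]]
```

View pics/w1.png

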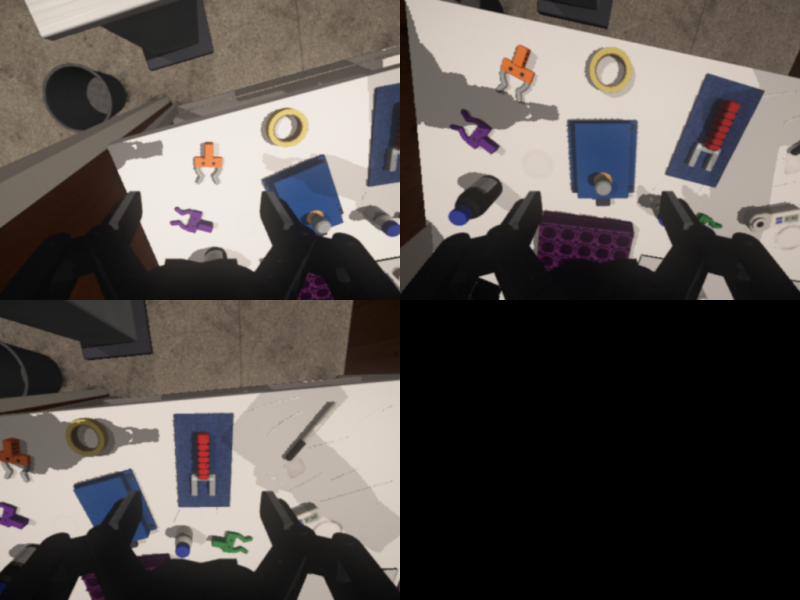

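```bash
python3 - <<'E'
from h import *
import pickle
L=lambda n:pickle.load(open(n+".pkl","rb"))
def prof(P,yaw,step=4):
    u=np.array([np.cos(yaw),np.sin(yaw)]); v=np.array([-u[1],u[0]]); a=P@u*1e3; b=P@v*1e3
    for s in np.arange(a.min(),a.max(),step):
        k=(a>=s)&(a<s+step)
        if k.any(): print("  ",round(s,1),b[k].min().round(1),b[k].max().round(1),((b[k].min()+b[k].max())/2).round(1))
d=L("clip"); m=mask(d,(3,150,60),(18,255,255),(230,160,310,240)); c=big(m); P=cast(d,c,.010); r=rect(P); print("clip",r,c.min(0),c.max(0))
y,x=np.nonzero(m); Q=cast(d,np.c_[x,y],.010); print("yaw -15 profile"); prof(Q,np.radians(-15.5))
for n in("block","clip"):
    d=L(n); m=mask(d,(100,130,60),(122,255,255),(190,130,330,270) if n=="block" else (330,190,450,300)); c=big(m); hull=cv2.approxPolyDP(cv2.convexHull(c.astype(np.float32)),4,True)[:,0]; print(n,hull.tolist(),(cast(d,hull,.03)*1e3).round(1).tolist(),rect(cast(d,c,.03)))
d=L("block"); crop=d["img"][130:280,190:330]; cv2.imwrite("pics/b.png",cv2.resize(crop,None,fx=4,fy=4,interpolation=cv2.INTER_CUBIC)[:,:,::-1])
d=L("tool")
for k,lo,hi,z in(("red",(0,120,60),(5,255,255),.030),("mat",(100,80,20),(125,255,255),.004)):
    m=mask(d,lo,hi,(215,130,305,260)); c=big(m); print(k,c.min(0),c.max(0),rect(cast(d,c,z)))
m=mask(d,(0,0,120),(180,70,255),(238,220,282,255)); y,x=np.nonzero(m); print("fork"); prof(cast(d,np.c_[x,y],.014),np.radians(-4.5)); 
E
```

```text
clip (array([416.6,  56.5]), 49.9, 45.9, 72.3) [250. 184.] [283. 213.]
yaw -15 profile
   363.6 159.8 171.6 165.7
   367.6 159.9 171.7 165.8
   371.6 159.9 171.8 165.8
   375.6 159.9 171.9 165.9
   379.6 160.0 171.9 166.0
   383.6 158.6 172.1 165.3
   387.6 142.1 173.6 157.9
   391.6 140.6 190.3 165.4
   395.6 140.6 190.4 165.5
   399.6 140.6 189.1 164.8
   403.6 140.6 189.2 164.9
   407.6 140.5 189.2 164.9
block [[293.0, 161.0], [299.0, 211.0], [290.0, 251.0], [230.0, 252.0], [225.0, 160.0]] [[483.4, 256.0], [553.0, 281.4], [619.6, 283.7], [638.4, 194.5], [499.3, 165.7]] (array([558.7, 228.9]), 143.7, 105.2, 11.1)
clip [[354.0, 235.0], [388.0, 222.0], [414.0, 225.0], [427.0, 240.0], [437.0, 283.0], [403.0, 297.0], [384.0, 284.0], [358.0, 252.0]] [[499.3, 168.1], [491.2, 219.2], [506.1, 255.5], [536.4, 272.3], [619.2, 282.8], [632.5, 228.1], [598.9, 201.2], [529.8, 169.7]] (array([559.3, 227. ]), 144.8, 98.6, 12.9)
red [253. 170.] [266. 229.] (array([451.8, 417.8]), 19.1, 89.7, 85.5)
mat [223. 146.] [297. 259.] (array([471.9, 417.9]), 105.7, 187.1, 85.3)
fork
   460.5 429.8 474.3 452.1
   464.5 429.7 475.9 452.8
   468.5 429.6 476.0 452.8
   472.5 429.5 474.5 452.0
   476.5 429.4 474.5 452.0
   480.5 429.3 476.1 452.7
   484.5 430.8 474.6 452.7
   488.5 430.7 474.6 452.6
   492.5 430.5 474.6 452.6
   496.5 430.5 474.7 452.6
   500.5 430.4 474.7 452.5
   504.5 430.3 474.7 452.5
```

View pics/b.png

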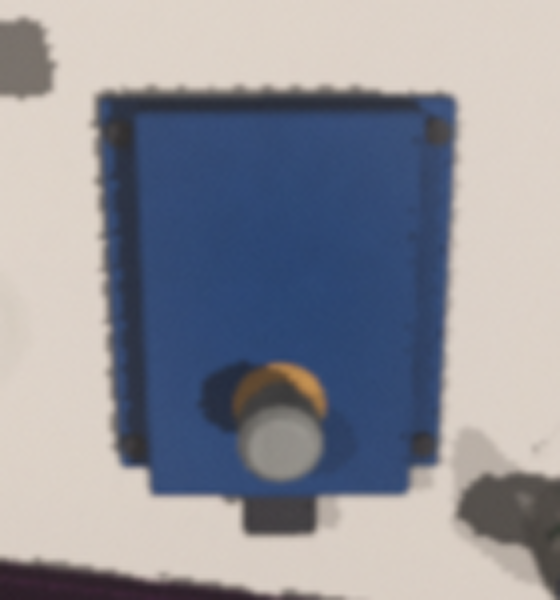

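The crop shows the deck corners at (135,112), (418,108), (152,492) and (408,492). The shaft's head top is at (280,442) and the ring at its foot near (280,402). I'll convert these and grasp the clip's tab. Tab estimate: (0.406, 0.059), yaw -15.5°, consistent across three views.

```bash
python3 - <<'E'
from h import *
import pickle
d=pickle.load(open("block.pkl","rb")); f=lambda p:(np.array(p,float)+.5)/4-.5+np.array([190,130])
C=cast(d,f([(135,112),(418,108),(152,492),(408,492)]),.03); print((C*1e3).round(1).tolist())
n=C[:2].mean(0); fa=C[2:].mean(0); v=fa-n; print("len",np.linalg.norm(v),"yaw",np.degrees(np.arctan2(v[1],v[0])),"w",np.linalg.norm(C[1]-C[0]),np.linalg.norm(C[3]-C[2]))
print("shaft from deck",n+v*110/150,"head",cast(d,f([(280,442)]),.063),"ring",cast(d,f([(280,405)]),.03))
y=np.radians(-15.5); R=rot(y+np.pi/2); p=np.array([.4055,.059])
arm.move_to([*p,.09],R); arm.servo_line([*p,.004],max_speed=.08)
s=read_state(); print(s["clock"],s["position"],s["contact_force"])
jaws.command_gripper(0.0); s=read_state(); print(s["clock"],s["width"],s["position"],s["contact_force"],s["wrist_torque"])
arm.servo_line([*p,.11],max_speed=.15); s=read_state(); print(s["clock"],s["width"],s["contact_force"])
d=vision.read_camera("wrist"); pickle.dump(d,open("held.pkl","wb")); im=d["img"][150:370,100:420]
cv2.imwrite("pics/held.png",cv2.resize(im,None,fx=2.4,fy=2.4)[:,:,::-1])
E
```

```text
[[496.5, 163.1], [477.3, 256.1], [640.2, 191.1], [621.9, 286.7]]
len 0.1470663534351127 yaw 11.506380741008822 w 0.09501218969603992 0.09739465151618242
shaft from deck [0.59257305 0.23109549] head [[0.59192103 0.23095232]] ring [[0.59484704 0.23186333]]
8.1833 [0.40599915 0.05909534 0.00439406] [-0.19014666 -0.38228993  0.0161495 ]
8.825 0.16841468865516443 [0.40567079 0.05903684 0.00430113] [-0.67103101  0.24967976  4.69192205] [-0.03791099  0.22714338 -0.06261482]
9.6833 0.17054594007436907 [-0.795507   -0.61458855 -1.72696559]
```

View pics/held.png

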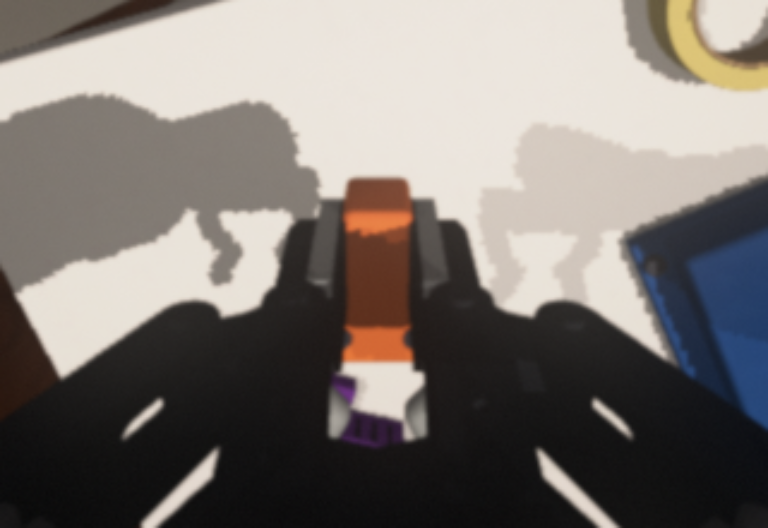

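```bash
python3 - <<'E'
from h import *
import pickle
d=pickle.load(open("held.pkl","rb")); s=read_state()
e=cast(d,(257.5,238.3),s["position"][2]+.0157)[0]; y=np.radians(-15.5); u=np.array([np.cos(y),np.sin(y)]); v=np.array([-u[1],u[0]])
r=e-s["position"][:2]; print("tab rear rel TCP along/across",r@u,r@v)
t=.062+r@u; print("origin ahead of TCP",t)
if not .042<t<.054: t=.047
G=np.array([.5915,.2308]); g=np.radians(11.3); ux=np.array([np.cos(g),np.sin(g)])
p=G+ux*(-.048-t); R=rot(g+np.pi/2); print(p,t)
arm.move_to([*p,.11],R); arm.servo_line([*p,.045],max_speed=.15); 
for z in(.040,.0375,.036,.035,.0342):
    arm.servo_line([*p,z],max_speed=.04); s=read_state(); print(z,s["position"].round(4),s["contact_force"].round(2))
    if s["contact_force"][2]>1.5: break
jaws.command_gripper(0.5); s=read_state(); print(s["clock"],s["position"],s["contact_force"])
arm.servo_line([*p,.12],max_speed=.15)
q=p-ux*.05; arm.move_to([*q,.20],R)
d=vision.read_camera("wrist"); pickle.dump(d,open("placed.pkl","wb")); im=d["img"][100:340,100:420]
cv2.imwrite("pics/placed.png",cv2.resize(im,None,fx=2.5,fy=2.5,interpolation=cv2.INTER_CUBIC)[:,:,::-1]); print(read_state()["clock"])
E
```

```text
tab rear rel TCP along/across -0.013299998663354006 0.0005123708406044279
origin ahead of TCP 0.048700001336645996
[0.49667456 0.21185201] 0.048700001336645996
0.04 [0.497  0.2119 0.0406] [ 0.69 -0.28 -0.42]
0.0375 [0.4966 0.2119 0.0375] [ 0.02  0.13 -1.76]
0.036 [0.4966 0.2118 0.0359] [-0.69  0.15 -1.5 ]
0.035 [0.4966 0.2118 0.0349] [ 0.16 -0.32 -1.46]
0.0342 [0.4968 0.2119 0.0344] [-0.74  1.26 -0.18]
12.7167 [0.49672089 0.21186861 0.03422856] [0.39235629 0.56349933 0.61698647]
13.9583
```

View pics/placed.png

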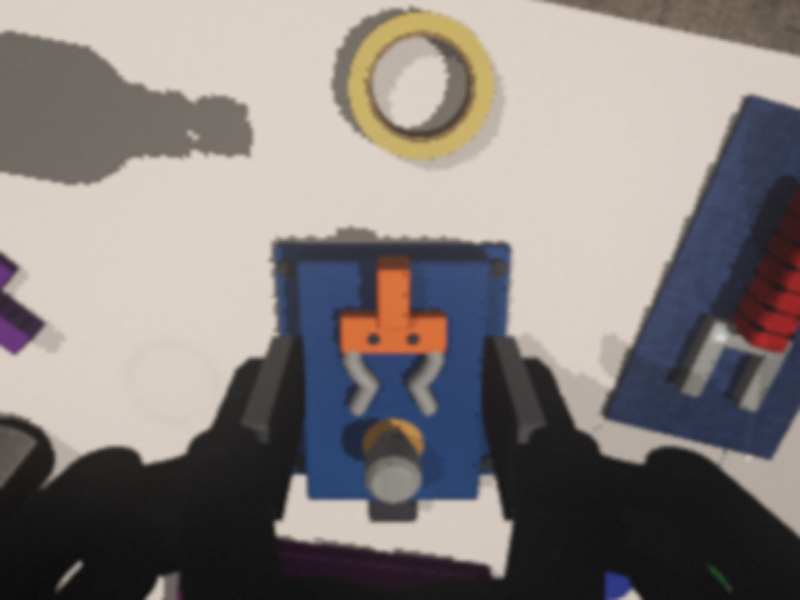

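The clip lies squarely in front of the shaft: tab, block, ring and head all sit at column ≈393. Next is the tool. Its origin from handle and fork is ≈(0.457, 0.418), yaw -4.5°.

```bash
python3 - <<'E'
from h import *
import pickle
y=np.radians(-4.5); R=rot(y+np.pi/2); p=[.4572,.4177]
d=pickle.load(open("placed.pkl","rb")); m=mask(d,(3,150,60),(18,255,255),(230,195,285,245)); c=big(m)
P=cast(d,c,.04); g=np.radians(11.3); A=np.array([[np.cos(g),np.sin(g)],[-np.sin(g),np.cos(g)]]); L=(P-[.5915,.2308])@A.T*1e3; print("clip in groove frame, front/rear/ymin/ymax",L.max(0),L.min(0),rect(P))
W=L[L[:,0]>L[:,0].max()-12]; print("block y",W[:,1].min(),W[:,1].max())
arm.move_to([*p,.12],R); arm.servo_line([*p,.05],max_speed=.15); arm.servo_line([*p,.009],max_speed=.08)
s=read_state(); print(s["clock"],s["position"],s["contact_force"])
jaws.command_gripper(0.0); s=read_state(); print(s["clock"],s["width"],s["contact_force"],s["wrist_torque"])
arm.servo_line([*p,.14],max_speed=.15); s=read_state(); print(s["clock"],s["width"],s["contact_force"],s["wrist_torque"])
d=vision.read_camera("wrist"); pickle.dump(d,open("held2.pkl","wb")); im=d["img"][100:370,100:420]
cv2.imwrite("pics/held2.png",cv2.resize(im,None,fx=2.2,fy=2.2,interpolation=cv2.INTER_CUBIC)[:,:,::-1])
for n in("top","scene"): pickle.dump(vision.read_camera(n),open(f"h_{n}.pkl","wb"))
E
```

```text
clip in groove frame, front/rear/ymin/ymax [-61.03531652  25.98367312] [-108.14967669  -26.52862122] (array([508.6, 214. ]), 47.1, 52.5, 11.2)
block y -26.528621217702145 25.983673116309046
16.15 [0.45727639 0.41781843 0.00897936] [ 0.47200896 -0.18420647  0.87541835]
16.4667 0.23720942713797027 [-0.33606759  0.11221884  2.54472462] [-0.03716471  0.01276412 -0.04331411]
17.4917 0.24091842317202963 [ 0.33191685 -1.13569301 -2.07938267] [ 0.03306979  0.00387751 -0.01000774]
```

View pics/held2.png

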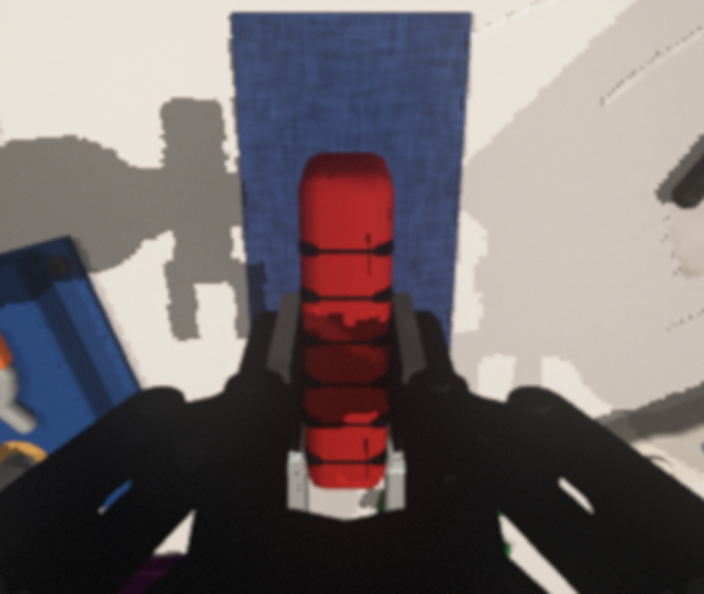

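The tool is held centred (handle and tines symmetric about column 346, the gripper axis), and the clip measures 50 mm short of home, y ≈ -0.3 mm. Now the push.

```bash
python3 - <<'E'
from h import *
import pickle
G=np.array([.5915,.2308]); g=np.radians(11.3); ux=np.array([np.cos(g),np.sin(g)]); R=rot(g+np.pi/2)
P=lambda x,z:[*(G+ux*x),z]
def rep(t):
    s=read_state(); f=s["contact_force"]; print(t,round(s["clock"],2),"x",round(float((s["position"][:2]-G)@ux)*1e3,1),"z",s["position"][2].round(4),"Fx",round(float(f[:2]@ux),2),"Fz",f[2].round(2)); return float(f[:2]@ux)
arm.move_to(P(-.182,.13),R); arm.servo_line(P(-.182,.06),max_speed=.15)
arm.servo_line(P(-.182,.0365),max_speed=.06); rep("down")
d=vision.read_camera("wrist"); im1=d["img"][150:380,120:400]; d=vision.read_camera("scene"); im2=d["img"][160:260,180:300]
cv2.imwrite("pics/fork.png",np.hstack([cv2.resize(im1,(390,320)),cv2.resize(im2,(384,320),interpolation=cv2.INTER_CUBIC)])[:,:,::-1])
arm.servo_line(P(-.170,.0365),max_speed=.05); rep("a")
arm.servo_line(P(-.150,.0365),max_speed=.05); rep("b")
arm.hold(.3); rep("b2")
E
```

```text
down 19.71 x -182.2 z 0.0363 Fx -0.41 Fz -1.48
a 20.2 x -169.5 z 0.0365 Fx -1.29 Fz -2.1
b 20.75 x -149.8 z 0.0364 Fx -0.04 Fz -1.54
b2 21.05 x -150.2 z 0.0365 Fx 0.75 Fz -1.83
```

View pics/fork.png

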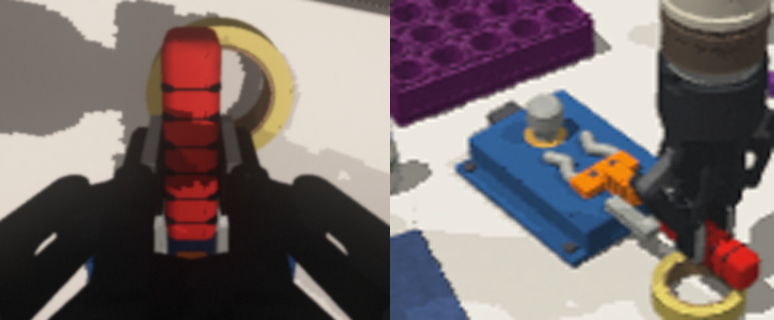

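The tines straddle the tab, and the tool clears the tape. Continue pushing and watch the force.

```bash
python3 - <<'E'
from h import *
G=np.array([.5915,.2308]); g=np.radians(11.3); ux=np.array([np.cos(g),np.sin(g)]); R=rot(g+np.pi/2)
P=lambda x,z:[*(G+ux*x),z]
def rep(t):
    s=read_state(); f=s["contact_force"]; print(t,round(s["clock"],2),"x",round(float((s["position"][:2]-G)@ux)*1e3,1),"z",s["position"][2].round(4),"Fx",round(float(f[:2]@ux),2),"Fz",f[2].round(2)); return float(f[:2]@ux)
x=-.150
while x<-.108:
    x+=.003 if x<-.121 else .0015
    arm.servo_line(P(x,.0365),max_speed=.03); arm.hold(.05); f=rep("p")
    if x>-.121 and f<-14 or f<-35: break
d=vision.read_camera("scene"); d2=vision.read_camera("top")
cv2.imwrite("pics/push.png",np.hstack([cv2.resize(d["img"][165:245,190:290],(400,320),interpolation=cv2.INTER_CUBIC),cv2.resize(d2["img"][150:230,190:280],(360,320),interpolation=cv2.INTER_CUBIC)])[:,:,::-1])
E
```

```text
p 21.35 x -146.8 z 0.0365 Fx 0.4 Fz -2.06
p 21.65 x -143.8 z 0.0365 Fx 0.19 Fz -1.61
p 21.95 x -140.8 z 0.0365 Fx 0.06 Fz -1.42
p 22.25 x -137.8 z 0.0365 Fx -0.37 Fz -2.06
p 22.55 x -134.8 z 0.0365 Fx -0.47 Fz -1.87
p 22.85 x -131.8 z 0.0365 Fx 0.08 Fz -2.28
p 23.15 x -129.8 z 0.0363 Fx -3.37 Fz -0.47
p 23.45 x -125.2 z 0.0366 Fx 0.49 Fz -2.66
p 23.75 x -122.0 z 0.0368 Fx 0.88 Fz -1.33
p 24.05 x -119.7 z 0.0366 Fx -1.24 Fz -2.01
p 24.35 x -118.5 z 0.0365 Fx 0.15 Fz -1.7
p 24.65 x -117.0 z 0.0365 Fx -0.23 Fz -2.33
p 24.95 x -115.4 z 0.0365 Fx -0.61 Fz -2.02
p 25.25 x -113.9 z 0.0365 Fx -0.16 Fz -1.8
p 25.55 x -112.5 z 0.0364 Fx 0.19 Fz -0.45
p 25.85 x -112.5 z 0.0361 Fx -3.97 Fz -0.13
p 26.15 x -112.4 z 0.036 Fx -8.15 Fz 2.65
p 26.45 x -112.4 z 0.0359 Fx -12.75 Fz 5.61
```

View pics/push.png

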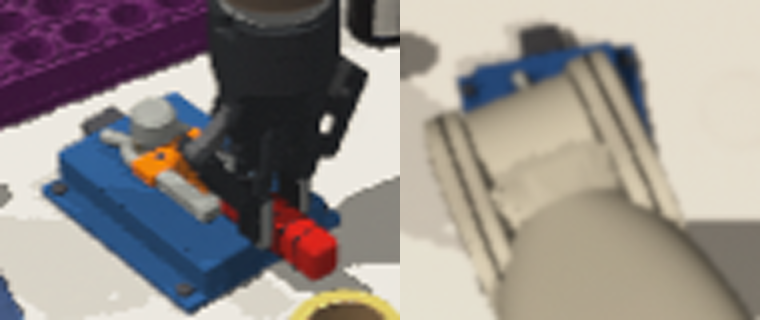

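Jaws first touched at x=-129.8 and the hard stop came at -112.5. That 17.5 mm of travel matches the given 18 mm, so the clip appears home. Back off and return the tool.

```bash
python3 - <<'E'
from h import *
import pickle
G=np.array([.5915,.2308]); g=np.radians(11.3); ux=np.array([np.cos(g),np.sin(g)])
P=lambda x,z:[*(G+ux*x),z]
def rep(t):
    s=read_state(); print(t,round(s["clock"],2),s["position"].round(4),s["contact_force"].round(2),s["width"])
arm.servo_line(P(-.118,.0365),max_speed=.05); rep("back"); arm.servo_line(P(-.150,.0375),max_speed=.08)
arm.servo_line(P(-.155,.13),max_speed=.15); rep("up")
y=np.radians(-4.5); R=rot(y+np.pi/2); p=[.468,.4175]
arm.move_to([*p,.13],R); arm.servo_line([*p,.03],max_speed=.12)
for z in(.014,.011,.0095,.0088):
    arm.servo_line([*p,z],max_speed=.04); rep(z)
    if read_state()["contact_force"][2]>2: break
jaws.command_gripper(0.5); rep("open")
arm.servo_line([*p,.12],max_speed=.15); arm.move_to([.38,.418,.24],R)
d=vision.read_camera("wrist"); pickle.dump(d,open("end_t.pkl","wb"))
arm.move_to([.46,.205,.24],rot(g+np.pi/2)); d2=vision.read_camera("wrist"); pickle.dump(d2,open("end_c.pkl","wb")); rep("end")
m=mask(d2,(3,150,100),(18,255,255)); 
cv2.imwrite("pics/end.png",np.hstack([cv2.resize(d["img"][100:300,190:330],(400,572),interpolation=cv2.INTER_CUBIC),cv2.resize(d2["img"][130:270,200:298],(400,572),interpolation=cv2.INTER_CUBIC)])[:,:,::-1])
E
```

```text
back 26.9 [0.4767 0.2079 0.0369] [ 0.53  0.62 -1.92] 0.24097661932247802
up 28.22 [0.4392 0.2002 0.1294] [ 0.27  0.05 -2.13] 0.24459231959945255
0.014 30.63 [0.4678 0.4174 0.0136] [-0.15  0.47 -2.05] 0.2435288281739153
0.011 30.88 [0.4679 0.4174 0.0109] [-0.22 -1.1  -1.93] 0.24427554638126583
0.0095 31.13 [0.4684 0.4178 0.01  ] [ 0.08 -1.13 -0.23] 0.23857081988697154
0.0088 31.38 [0.4684 0.4179 0.01  ] [-1.65 -0.71  5.57] 0.24379817374064858
open 31.73 [0.4679 0.4174 0.0085] [-0.15  0.22 -0.24] 0.4984777379497083
end 34.27 [0.4599 0.2057 0.2392] [-0.17  0.49  0.87] 0.49606828694556443
```

View pics/end.png

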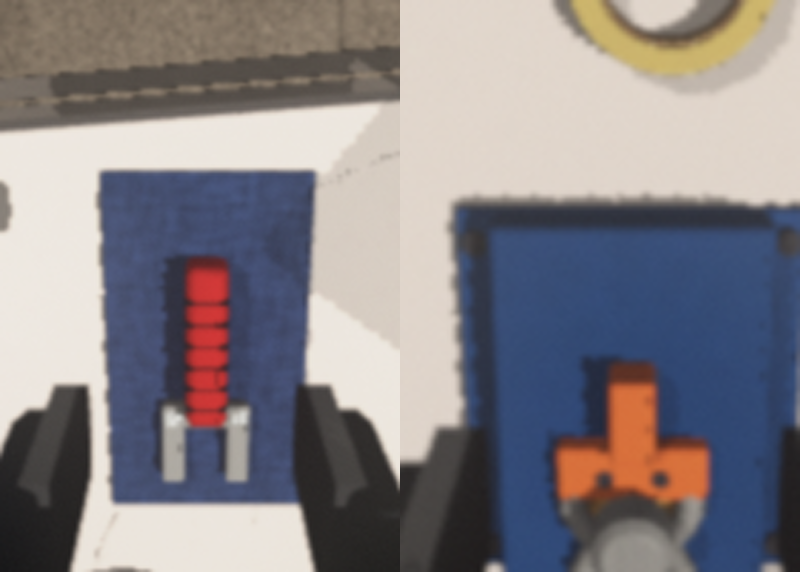

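The tool lies flat along the mat, and the clip's block is up against the shaft with the jaws round it. One numeric check before handing in.

```bash
python3 - <<'E'
from h import *
import pickle
d=pickle.load(open("end_c.pkl","rb")); g=np.radians(11.3); A=np.array([[np.cos(g),np.sin(g)],[-np.sin(g),np.cos(g)]])
f=lambda p:np.array(p)*[98/400,140/572]+[200,130]
pts=f([((p[0]-400),p[1]) for p in [(578,500),(690,500),(558,450),(710,450),(633,368)]])
print("front L/R, rear-top L/R (z.04); tab end z.05"); print(((cast(d,pts[:4],.04)-[.5915,.2308])@A.T*1e3).round(1).tolist(),((cast(d,pts[4:],.05)-[.5915,.2308])@A.T*1e3).round(1).tolist())
h=np.array([(633-400,545)]); print("head",((cast(d,f(h),.063)-[.5915,.2308])@A.T*1e3).round(1))
d=pickle.load(open("end_t.pkl","rb"))
for k,lo,hi,z in(("red",(0,120,60),(5,255,255),.030),("mat",(100,80,20),(125,255,255),.004)):
    print(k,rect(cast(d,big(mask(d,lo,hi,(215,130,305,300))),z)))
E
```

```text
front L/R, rear-top L/R (z.04); tab end z.05
[[-6.2, -19.0], [-6.1, 21.4], [-26.5, -25.7], [-26.4, 28.2]] [[-63.0, 1.0]]
head [[-2.7  0.8]]
red (array([462.1, 419.5]), 20.9, 89.2, 84.2)
mat (array([475.5, 417.8]), 105.5, 193.0, 85.5)
```

The clip reads about 4.5 mm beyond my first groove estimate. That would fit the estimate being short: the stop position and the ring reading both say so, but the head reading disagrees. I'll settle it with one sideways view from above the shaft, where x has no parallax.

```bash
python3 - <<'E'
from h import *
import pickle
g=np.radians(11.3); c=np.array([.5945,.2314])-np.array([-np.sin(g),np.cos(g)])*.035+np.array([np.cos(g),np.sin(g)])*-.01
arm.move_to([*c,.19],rot(g)); d=vision.read_camera("wrist"); pickle.dump(d,open("side.pkl","wb")); print(read_state()["clock"])
print(d["cam_to_world"].round(3).tolist()); o=proj(d,[[.5955,.2316,.04]])[0]; print(o)
x,y=int(o[0])-70,max(0,int(o[1])-55); print(x,y); cv2.imwrite("pics/side.png",cv2.resize(d["img"][y:y+105,x:x+140],None,fx=5.5,fy=5.5,interpolation=cv2.INTER_CUBIC)[:,:,::-1])
E
```

```text
35.6417
[[0.981, -0.186, -0.063, 0.575], [0.196, 0.928, 0.318, 0.278], [-0.0, -0.324, 0.946, 0.333], [0.0, 0.0, 0.0, 1.0]]
[267.19305176 148.34739828]
197 93
```

View pics/side.png

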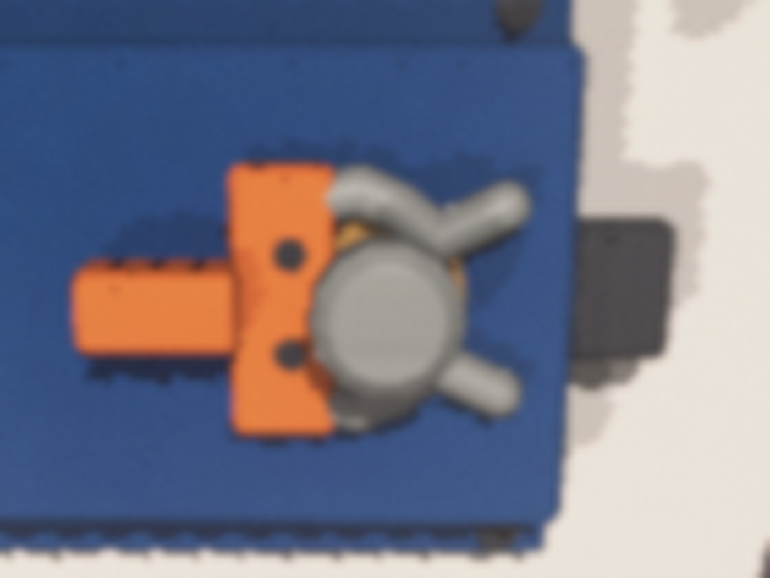

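The sideways view shows the clip home. The block's front face is 9.6 mm from the shaft axis (nominal 11 mm, neck radius 10 mm). The rear face is at 30.7 mm (nominal 32 mm), and both jaws are closed symmetrically behind the neck. Handing in.

```bash
python3 - <<'E'
from h import *
s=read_state(); print(s["clock"],s["contact_force"],s["joint_vel"].round(2)); print(sign_off())
E
```

```text
35.6417 [-0.02370826 -0.21527582 -0.20957357] [-0.3  -0.37 -0.15  0.09 -0.11  0.06]
the job is handed in; nothing more can be done
None
```

The job is handed in at 35.6 s of the 72 s allowed; `sign_off()` reports no verdict. I laid the clip on the deck about 50 mm short of the shaft and let go of it. I then pushed it home with the fork tool only, and laid the tool back along its mat.

**Last checks:**
- **Push:** the jaws first touched the neck at about 3.4 N. A hard stop came 17.5 mm further on, against the 18 mm given, and I pushed to about 13 N there.
- **Clip:** the last view shows both jaws closed evenly behind the neck. The block's front face measured 9.6 mm from the shaft axis (nominal 11 mm), which is within measuring error.
- **Tool:** it lies flat, about 10 mm along and 2 mm across from the mat's centre, and within 1.5° of its length.
- **Hand-in:** the gripper was clear of everything and the wrist force was near zero.
- **Bystanders:** the arm stayed clear of them and the tape roll looked unmoved. I did not re-measure the bottles at the end.

**One disagreement:** my first estimate of the shaft's position was about 4 mm short along the push direction. The stop position, the ring at the shaft's foot and the last view agreed with each other against it. A rough reading of the shaft's head in a cropped picture pointed the other way, and I discarded it.

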